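# Turn the upturned dosing cup over, stand it under the pump and press

### The job

The faceted dosing cup has been left upside down on the folding table. Turn it over and set it, open mouth up, fully down in the round pocket under the spout of the tall round bottle; set it down, do not drop it. Once it stands there and you have let go, press that bottle's pump head all the way down and let it spring back up; leave the squat bottle's pump and the other things alone.

Things in the scene. Friction and masses are not known exactly. Their poses are not given: they have to be found in the camera images.
- cup: White rigid plastic dosing cup, about 50 g: straight octagonal wall, 54 mm across flats (58.5 across corners), 60 mm tall, wall 3 mm, base 4 mm. Lies stably on a flat (22 mm wide). Origin: centre of the outer face of the closed base; z points from base to open mouth; x and y are normal to flats. Starts upside down on the table: z down, origin 60 mm up.
- cup_mouth (a point): Centre of the cup's open mouth, 60 mm from the base along the cup's z. Apart from the things listed here the table within reach is bare, so the cup may be laid down anywhere free on the way.
- station_tall: Fixed steel drip plate 190 x 110 x 14 mm on the table, a round pocket in its right-hand (-y) end, a TALL ROUND grey bottle (72 mm diameter, 150 mm tall) fixed on its left end. Origin: centre of its underside. z up, x from pocket to bottle (pocket centre at x -45 mm, bottle axis at x +45 mm), y along the 110 mm. x lies within 0.2 rad of world +y.
- pocket_tall (a point): Centre of the floor of the tall bottle's pocket: 62 mm diameter, 8 mm deep, floor 6 mm above the table. Axes as the station's. The pump's spout (10 mm thick) hangs over it, its tip almost over the pocket centre (2 mm on the bottle side) with its underside about 192 mm above the table.
- pumptop_tall (a point): Centre of the top of the tall bottle's pump head: a flat disc 32 mm in diameter, about 214 mm above the table, on the bottle's axis. A spout 90 mm long goes from it towards the pocket and moves with it.
- pump_tall (a joint): How far the tall bottle's pump head is pressed straight down, m: 0 up, 0.014 fully down against its stop. Spring: 2.4 N to start, about 11 N fully down; springs back when released.
- station_squat: The same kind of plate with a SQUAT SQUARE bottle (76 x 90 mm, about 100 mm tall), not to be used. Origin, axes and sizes of the plate as the other station's. One station stands nearer the robot, the other behind it; they may swap places.
- pumptop_squat (a point): Centre of the top of the squat bottle's pump head, about 169 mm above the table.
- pump_squat (a joint): How far the squat bottle's pump head is pressed, m. Leave it alone.
- stain_bottle: Bystander: closed white bottle, 60 mm diameter, 160 mm tall; origin under its centre. Leave it.
- brush: Bystander: hand brush lying on the table beyond the cup, about 0.2 m long along its x, 20 mm high, origin at its middle; leave it.
- coin_dish: Bystander: white ceramic dish, 100 mm diameter, 30 mm tall; origin under its centre. Leave it.
Not all that is in view belongs to the job. What is shaped like the cup but brown or purple is not meant.

How it is judged:
By the outcome, as a careful person would: the job done as asked, in the order asked, and still so for the second after the job is handed in, with the robot touching nothing.
It also fails if it takes over 72 s, if anything falls off the work surface, if the arm or the gripper's body presses on something with over 40 N, if the wrist force passes 120 N, or if a joint passes its speed limit or range.

### The arm

A 6-joint arm with a two-finger parallel gripper is mounted at the origin on the work surface. World frame = base frame: x ahead of the robot, y to its left, z up, the work surface at z = 0. Lengths are in m, angles in rad, forces in N, time in s.
With the tool pointing down it reaches from about 0.35 to 0.875 m from the base axis. Payload 4.2 kg.
Tool frame: the origin (TCP) lies midway between the tips of the shut fingers; the grasp point (between the pads) lies 19 mm behind it (arm.hold_point_z is the distance from the TCP to the grasp point, in m); z points along the fingers, y is the line along which they close (so a half turn about z gives the same grasp; the last joint's range is limited). The gripper opens to 87 mm and grips with 3 to 60 N. Pads are 19 mm wide; open, the fingers measure 117 mm over their backs; the gripper's body (75 mm by 190 mm) begins 51 mm behind the grasp point.
Start: joints at [-0.875, 0.385, 0.008, 0, -1.194, -0.259], TCP at [0.264, -0.566, 0.223] pointing down, gripper open.
Joint ranges: [-3.14, 3.14], [-1.21, 2.06], [-1.07, 1.41], [-3.16, 2.05], [-2.99, -0.16], [-3.1, 3.1]. Speed limits (rad/s): [2.79, 2.79, 3.14, 3.14, 3.14, 3.14].

### API

Orientations are given as a unit quaternion [w, x, y, z].
In Python, from station import arm, snapshot, workorder gives the robot as it stands.
- The arm moves only by the shell command python3 -m creep 'ROWS' [OPENING]. ROWS is JSON, a list of rows, each an object of numbers: "dx", "dy", "dz": the shift along the world's x, y, z in m; "turn": the turn about the world's z in rad. In form: [{"dx": .., "dy": .., "dz": .., "turn": ..}, ...]. A call has 1 to 10 rows; each row shifts and turns the commanded pose from where the row before left it; what a row does not reach is not made up. A row lasts 1/8 s, in which the tool goes at most 62.5 mm and 10.7 degrees, less where a joint would pass 70% of its speed; a pose out of reach is approached as far as the arm can. A call is refused whole if a number of a shift passes 0.0625 or a number of a turn 0.188, either way. A call with a gripper value outside its range is refused whole. OPENING is the opening, from -1 (shut) to 1 (fully open), set as the call begins (- or left out, the last holds). The fingers move at their own pace and stop on an object; the grip force is fixed at half the most. Time passes only in rows, so rows that do not move let the fingers close. It gives the time, the measured TCP pose, the force, the opening and the grip force at its end, in the units of the state.
- arm.sense(): the state, without advancing time (a new reading comes with each control period).
- snapshot(name): name is "scene" or "top" or "wrist"; returns a dict with "img" (384x512x3 uint8, red, green, blue), "range_z" (384x512 float32, m along the optical axis (not along the pixel's ray), 0 where there is no reading), "camera_matrix" (3x3 intrinsics, pixels), "rvec" (rotation vector, rad) and "tvec" (3), from world to camera coordinates, as OpenCV has them; the wrist camera has in their place "tool_from_camera" (4x4, takes a point from camera to tool coordinates, whose origin is the TCP and whose axes are the flange's). Camera axes: x right, y down, z forward; pixel columns grow to the right and rows downward; lengths in m; the calibration is good to about 2 mm. The wrist camera is an equidistant fisheye: a pixel r from the principal point sees the ray r / f radians off the axis. A picture is of the moment at which its call begins: read the wrist's pose just before it.
- workorder.sign_off(): hands the job in; it is judged then, once.
The state is a dict: "clock": time; "q": joint angles; "dq": joint speeds; "joint_torque": joint torques, N m; "tcp_pos": TCP position; "orientation": TCP orientation; "wrist_force": force on the tool from outside, world axes, zero at the start; "ft_torque": the same for the moment, N m; "width": opening from 0.0 (shut) to 1.0 (fully open); "gripper_force": force on a finger pad.
Only numpy, scipy, OpenCV 4.12 (cv2) and the standard library are available. Lean on these libraries where they do the work, as an engineer would, in place of code of your own. Each camera call takes 0.05 s, during which the arm holds its last target. There are 200 camera calls.

## Working session

There is one attempt and no reset: what is moved stays moved. The work goes in short steps, Python scripts to look and compute and a shell command to move; the robot and the scene stay as the last step left them, time stands still between calls to the robot, and variables do not carry over. Pictures are saved under pics/ and viewed, at most 10 in all, crops included, and the job is handed in when it is done.

```bash
ls; mkdir -p pics
cat > h.py <<'E'
import numpy as np, cv2
from station import arm, snapshot, workorder
def snap(n):
    s=snapshot(n); return s
def pts(s):
    K=np.array(s["camera_matrix"]);z=s["range_z"];v,u=np.mgrid[:z.shape[0],:z.shape[1]]
    P=np.stack([(u-K[0,2])/K[0,0]*z,(v-K[1,2])/K[1,1]*z,z],-1)
    R=cv2.Rodrigues(np.array(s["rvec"],float))[0];W=(P-np.array(s["tvec"]).ravel())@R
    W[z<=0]=np.nan; return W
E
python3 - <<'E'
from h import *
ims=[]
for n in("scene","top"):
    s=snap(n);np.save(f"{n}0.npy",s,allow_pickle=True)
    cv2.imwrite(f"pics/{n}0.png",cv2.resize(s["img"][:,:,::-1],(800,600),interpolation=cv2.INTER_CUBIC))
    print(n,s["camera_matrix"],s["rvec"],s["tvec"],(s["range_z"]>0).mean())
print(arm.sense()); print([a for a in dir(arm) if a[0]!='_'],arm.hold_point_z)
E
```

```text
pics
scene [[489.68336828   0.         256.20264357]
 [  0.         489.68336828 190.88025843]
 [  0.           0.           1.        ]] [ 2.01430979  0.87417228 -0.43220021] [-0.45583114 -0.08559109  1.89007693] 0.9727681477864584
top [[434.46586973   0.         253.91816645]
 [  0.         434.46586973 199.22931751]
 [  0.           0.           1.        ]] [ 2.14286694 -2.06716118  0.22118312] [0.05797419 0.59028193 1.08310302] 0.9960225423177084
{'clock': 0.1, 'q': array([-8.75400966e-01,  3.85498061e-01,  6.76748534e-03, -4.13033459e-04,
       -1.19400949e+00, -2.58588371e-01]), 'dq': array([ 0.00088866, -0.00195902,  0.00284002,  0.0030649 , -0.0004605 ,
       -0.0019104 ]), 'joint_torque': array([-2.91528513e-04, -3.91689885e+01,  1.87933445e+01,  4.23196033e+00,
        1.34052633e-02, -8.28487146e-05]), 'tcp_pos': array([ 0.2641818 , -0.56583017,  0.2215631 ]), 'orientation': array([-2.75664207e-04, -2.16596852e-01,  9.76260632e-01,  9.51518395e-04]), 'wrist_force': array([ 0.31220031, -0.18008895, -0.01906669]), 'ft_torque': array([-0.05197112,  0.03742898,  0.01188968]), 'gripper_force': 0.0, 'width': 0.9977640894976942}
['IKError', 'hold_point_z', 'sense'] 0.0187
```

View pics/scene0.png

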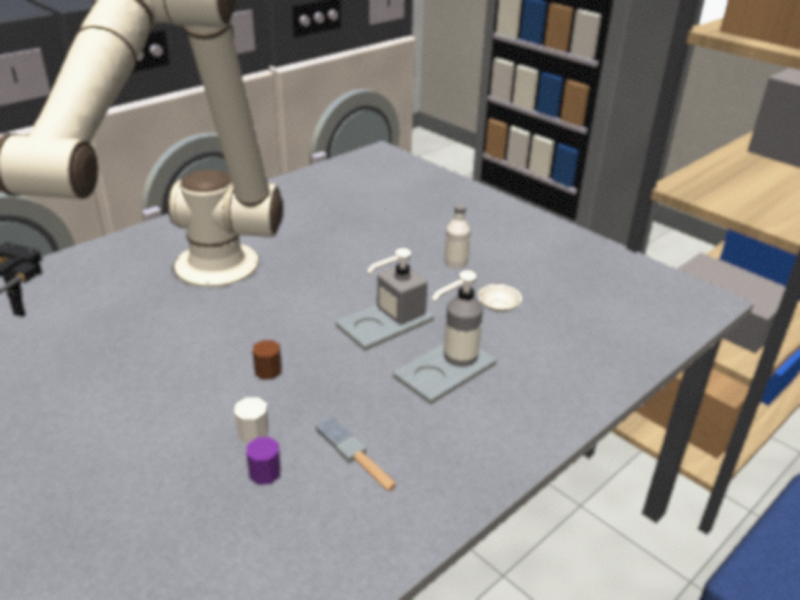

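View pics/top0.png

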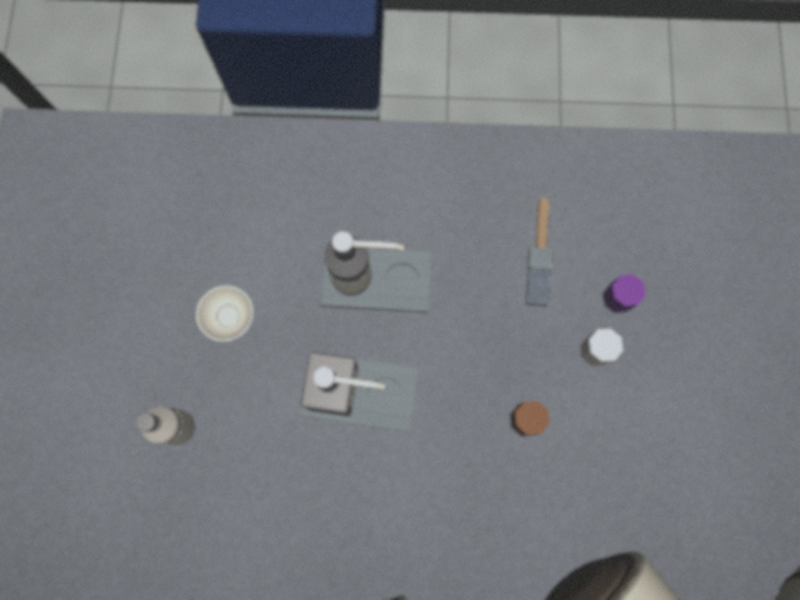

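The pictures show three octagonal cups. In the top view: white (605,345), brown (532,418) and purple (627,290). The white one is meant, because the description says white plastic and excludes brown and purple. The tall round bottle is at top (345,262), on the farther plate, with its pocket at (403,275). The squat one is at (330,380).

Run:
```python
from h import *
np.set_printoptions(precision=4,suppress=True)
for n in("top","scene"):
    s=np.load(n+"0.npy",allow_pickle=True).item();W=pts(s);im=s["img"].astype(int);hsv=cv2.cvtColor(s["img"],cv2.COLOR_RGB2HSV)
    X,Y,Z=W[...,0],W[...,1],W[...,2]
    print(n,"table z",np.nanmedian(Z[(X>.3)&(X<.9)&(abs(Y)<.5)]))
    # cup tops
    m=((Z>.05)&(Z<.068)&(X>.3)&(X<.8)&(Y<0)&(Y>-.55)).astype(np.uint8)
    k,l,st,c=cv2.connectedComponentsWithStats(m)
    for i in range(1,k):
        if st[i,4]>40: q=W[l==i];print("cupZ",st[i,4],c[i],q.mean(0),np.median(im[l==i],0),cv2.minAreaRect(q[:,:2].astype(np.float32)*1000))
    m=((Z>.007)&(Z<.022)&(X>.3)&(X<.95)&(Y>-.25)&(Y<.35)).astype(np.uint8)
    k,l,st,c=cv2.connectedComponentsWithStats(m)
    for i in range(1,k):
        if st[i,4]>400: q=W[l==i];print("plate",st[i,4],c[i],np.median(q,0),cv2.minAreaRect(q[:,:2].astype(np.float32)*1000))
    for lo in(.16,.18,.205):
      m=((Z>lo)&(Z<.23)&(X>.3)&(X<.9)&(abs(Y)<.35)).astype(np.uint8)
      k,l,st,c=cv2.connectedComponentsWithStats(m)
      for i in range(1,k):
        if st[i,4]>25: q=W[l==i];print("high",lo,st[i,4],c[i],np.median(q,0),q.min(0),q.max(0))
s=np.load("top0.npy",allow_pickle=True).item()
cv2.imwrite("pics/crop0.png",cv2.resize(s["img"][160:290,320:420,::-1],(769,1000)[:2] if 0 else (460,598),interpolation=cv2.INTER_CUBIC))
```

```text
top table z -0.00011141416580793893
cupZ 359 [401.3565 185.8273] [ 0.6395 -0.3125  0.059 ] [130.  80. 155.] ((640.6575927734375, -313.5089111328125), (55.33768081665039, 54.08354949951172), 9.712875366210938)
cupZ 372 [386.5699 220.9167] [ 0.5432 -0.2704  0.0589] [200. 205. 211.] ((543.3244018554688, -270.98486328125), (54.26839828491211, 54.01129150390625), 88.5966796875)
cupZ 388 [339.6289 267.3299] [ 0.4182 -0.1467  0.0593] [139. 101.  78.] ((418.0919494628906, -146.91526794433594), (53.44481658935547, 54.326934814453125), 3.7070984840393066)
plate 733 [344.7585 167.0437] [ 0.6915 -0.1717  0.0169] ((719.7567138671875, -173.23214721679688), (42.099037170410156, 200.1367645263672), 86.03776550292969)
plate 1538 [245.671  181.4707] [0.6379 0.1032 0.0131] ((658.422119140625, 120.19696044921875), (190.0270233154297, 112.02434539794922), 88.78821563720703)
plate 1340 [241.3903 254.7896] [0.4362 0.1032 0.0136] ((455.56219482421875, 141.18296813964844), (189.61624145507812, 110.55479431152344), 83.86896514892578)
high 0.16 385 [227.2753 157.7481] [0.6556 0.1546 0.2088] [0.6417 0.074  0.16
[... 1066 characters left out ...]
8.0153] [0.6815 0.0963 0.0145] ((664.1590576171875, 118.70365142822266), (195.68145751953125, 127.28399658203125), 89.0656967163086)
plate 609 [225.1724 287.1297] [ 0.7124 -0.1803  0.0182] ((727.049072265625, -176.19752502441406), (43.5423583984375, 201.1942901611328), 86.2308578491211)
high 0.16 105 [251.6286 164.6762] [0.4662 0.1695 0.166 ] [0.4516 0.0938 0.16  ] [0.4846 0.1986 0.1749]
high 0.16 281 [295.0712 184.0356] [0.6694 0.1528 0.2039] [0.6509 0.07   0.1602] [0.6903 0.1811 0.2193]
high 0.18 182 [293.522  181.2637] [0.6686 0.1511 0.2099] [0.6527 0.07   0.1804] [0.6849 0.1811 0.2193]
high 0.205 136 [293.6029 179.9191] [0.6681 0.1498 0.2116] [0.6527 0.0728 0.2051] [0.6849 0.1811 0.2193]
```

View pics/crop0.png

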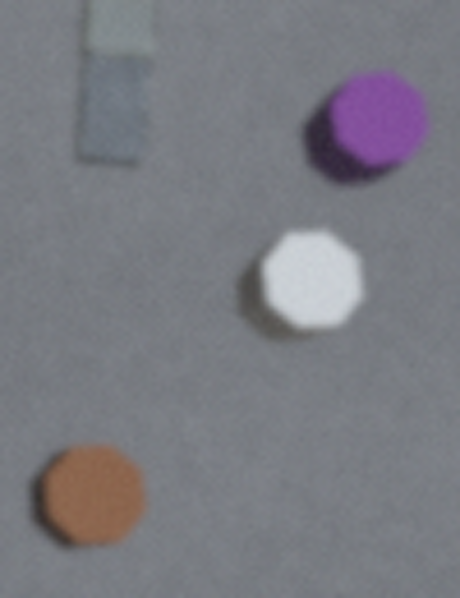

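White cup confirmed in the crop: white octagon at (312,280), brown at (92,495), purple at (380,120). The tool can only point down, so I'll pivot the cup in the grip against the plate's end face. First I hover over the cup and measure the gripper body's shape.

```bash
python3 -m creep '[{"dx":0.035,"dy":0.037,"turn":0.162},{"dx":0.035,"dy":0.037,"turn":0.162},{"dx":0.035,"dy":0.037,"turn":0.162},{"dx":0.035,"dy":0.037,"turn":0.162},{"dx":0.035,"dy":0.037,"turn":0.162},{"dx":0.035,"dy":0.037,"turn":0.162},{"dx":0.035,"dy":0.037,"turn":0.162},{"dx":0.034,"dy":0.036},{"dz":0},{"dz":0}]' 1
python3 - <<'E'
from h import *
np.set_printoptions(precision=4,suppress=True)
st=arm.sense();p=st["tcp_pos"];print(p,st["orientation"],st["q"])
for n in("scene","top"):
    s=snap(n);W=pts(s)-p;np.save(n+"1.npy",s,allow_pickle=True)
    m=(np.hypot(W[...,0],W[...,1])<.16)&(W[...,2]>-.02)
    for z in np.arange(-.02,.36,.02):
        q=W[m&(W[...,2]>=z)&(W[...,2]<z+.02)]
        if len(q)>5: print(n,round(z,3),len(q),"x",np.percentile(q[:,0],[1,99]),"y",np.percentile(q[:,1],[1,99]))
s=snap("wrist");np.save("wrist1.npy",s,allow_pickle=True);print(s["camera_matrix"],s["tool_from_camera"])
a=cv2.resize(np.load("scene1.npy",allow_pickle=True).item()["img"][0:260,0:346],(800,600),interpolation=cv2.INTER_CUBIC)
cv2.imwrite("pics/s1.png",a[:,:,::-1]);cv2.imwrite("pics/w1.png",s["img"][:,:,::-1])
E
```

```text
[ 0.2642 -0.5658  0.2216] [-0.0003 -0.2166  0.9763  0.001 ] [-0.8754  0.3855  0.0068 -0.0004 -1.194  -0.2586]
scene 0.0 50 x [-0.025  -0.0037] y [0.0368 0.0534]
scene 0.02 58 x [-0.0278 -0.0039] y [0.0374 0.056 ]
scene 0.04 62 x [-0.0265 -0.006 ] y [0.0371 0.0588]
scene 0.06 68 x [-0.0304  0.0162] y [0.0394 0.0948]
scene 0.08 250 x [-0.0435  0.0316] y [0.0172 0.0973]
scene 0.1 326 x [-0.0664  0.0174] y [0.0287 0.0986]
scene 0.26 34 x [0.0973 0.1372] y [0.0426 0.0765]
scene 0.28 131 x [0.1091 0.1444] y [0.0385 0.0713]
scene 0.3 142 x [0.1153 0.1459] y [0.0404 0.0677]
scene 0.32 195 x [0.1084 0.1432] y [0.0459 0.0768]
scene 0.34 300 x [0.0779 0.1346] y [0.0559 0.1206]
[[297.3186   0.     263.0996]
 [  0.     297.3186 191.5609]
 [  0.       0.       1.    ]] [[-0.0014 -0.9534 -0.3018  0.0837]
 [ 1.     -0.0012 -0.0009 -0.0001]
 [ 0.0005 -0.3018  0.9534 -0.1616]
 [ 0.      0.      0.      1.    ]]$[0]: bad value
```

View pics/s1.png

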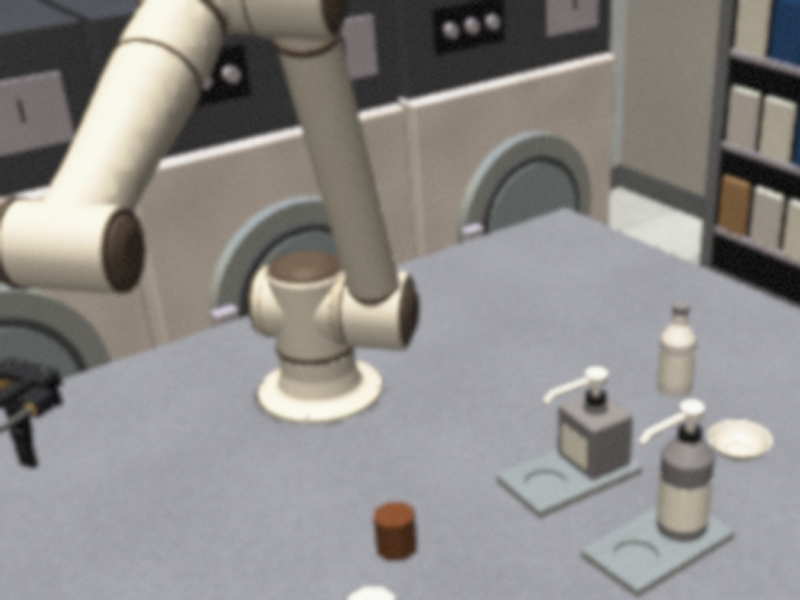

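View pics/w1.png

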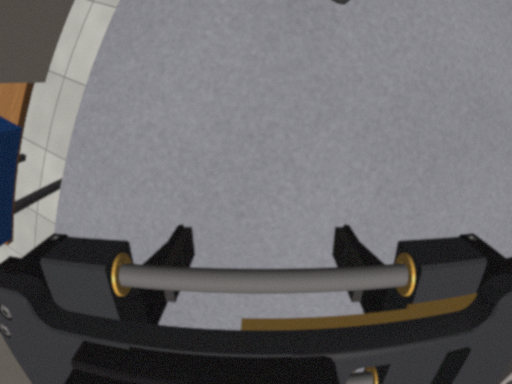

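```bash
python3 -m creep '[{"dx":0.035,"dy":0.037,"dz":0,"turn":0.162},{"dx":0.035,"dy":0.037,"dz":0,"turn":0.162},{"dx":0.035,"dy":0.037,"dz":0,"turn":0.162},{"dx":0.035,"dy":0.037,"dz":0,"turn":0.162},{"dx":0.035,"dy":0.037,"dz":0,"turn":0.162},{"dx":0.035,"dy":0.037,"dz":0,"turn":0.162},{"dx":0.035,"dy":0.037,"dz":0,"turn":0.162},{"dx":0.034,"dy":0.036,"dz":0,"turn":0},{"dx":0,"dy":0,"dz":0,"turn":0},{"dx":0,"dy":0,"dz":0,"turn":0}]' 1
python3 - <<'E'
from h import *
np.set_printoptions(precision=4,suppress=True)
st=arm.sense();p=st["tcp_pos"];print(p,st["orientation"],st["q"])
for n in("scene","top"):
    s=snap(n);W=pts(s)-p;np.save(n+"1.npy",s,allow_pickle=True)
    m=(np.hypot(W[...,0],W[...,1])<.16)&(W[...,2]>-.02)
    for z in np.arange(0,.36,.015):
        q=W[m&(W[...,2]>=z)&(W[...,2]<z+.015)]
        if len(q)>5: print(n,round(z,3),len(q),"x",np.percentile(q[:,0],[1,99]),"y",np.percentile(q[:,1],[1,99]))
s=snap("wrist");np.save("wrist1.npy",s,allow_pickle=True)
a=cv2.resize(np.load("scene1.npy",allow_pickle=True).item()["img"][60:300,60:380],(800,600),interpolation=cv2.INTER_CUBIC)
cv2.imwrite("pics/s2.png",a[:,:,::-1])
E
```

```text
clock: 1.5
tcp_pos: [0.5431, -0.2712, 0.2223]
orientation: [0.0, 0.707, -0.707, -0.0]
wrist_force: [0.5, -0.6, -0.1]
width: 1.003
gripper_force: 0.0
[ 0.5431 -0.2712  0.2223] [ 0.0002  0.7072 -0.707  -0.0003] [-0.1968  0.3549 -0.0382 -0.     -1.1785  0.1971]
scene 0.0 71 x [-0.0496  0.0572] y [-0.011   0.0116]
scene 0.015 83 x [-0.0488  0.0596] y [-0.0111  0.013 ]
scene 0.03 65 x [-0.054   0.0606] y [-0.0114  0.0117]
scene 0.045 32 x [-0.0547  0.0605] y [-0.0119  0.0102]
scene 0.06 46 x [-0.0831  0.0907] y [-0.0359  0.0363]
scene 0.075 306 x [-0.0804  0.0918] y [-0.0381  0.0347]
scene 0.09 266 x [-0.0866  0.098 ] y [-0.0381  0.0363]
scene 0.105 659 x [-0.0907  0.0996] y [-0.0374  0.0351]
scene 0.12 174 x [-0.0131  0.0557] y [-0.0267  0.0218]
scene 0.135 148 x [-0.0132  0.0559] y [-0.0262  0.0221]
scene 0.15 134 x [0.0028 0.0551] y [-0.0376  0.0334]
scene 0.165 340 x [-0.0095  0.054 ] y [-0.0378  0.0361]
scene 0.18 146 x [-0.0161  0.0391] y [-0.0372  0.0263]
scene 0.195 158 x [-0.008  0.044] y [-0.0403  0.0269]
scene 0.21 200 x [-0.0074  0.0437] y [-0.0397  0.03  ]
scene 0.225 194 x [
[... 924 characters left out ...]
51 0.0389]
top 0.165 159 x [-0.0408  0.0056] y [-0.0041  0.0388]
top 0.18 23 x [-0.0404  0.0012] y [-0.0002  0.0385]
top 0.195 109 x [-0.0434 -0.0049] y [-0.009   0.0412]
top 0.21 114 x [-0.0435 -0.008 ] y [-0.0075  0.0409]
top 0.225 102 x [-0.0433 -0.013 ] y [-0.0057  0.0398]
top 0.24 65 x [-0.0452 -0.0188] y [0.004  0.0411]
top 0.255 155 x [-0.0479 -0.0245] y [-0.0239  0.0396]
top 0.27 103 x [-0.0462 -0.0293] y [-0.0127  0.0349]
top 0.285 93 x [-0.0453 -0.023 ] y [-0.0111  0.0979]
top 0.3 287 x [-0.0451 -0.0223] y [-0.0104  0.1196]
top 0.315 639 x [-0.0449  0.0585] y [-0.0038  0.1248]
top 0.33 2050 x [-0.0445  0.0554] y [0.0015 0.1477]
top 0.345 2270 x [-0.0444  0.0384] y [-0.0212  0.1571]
```

View pics/s2.png

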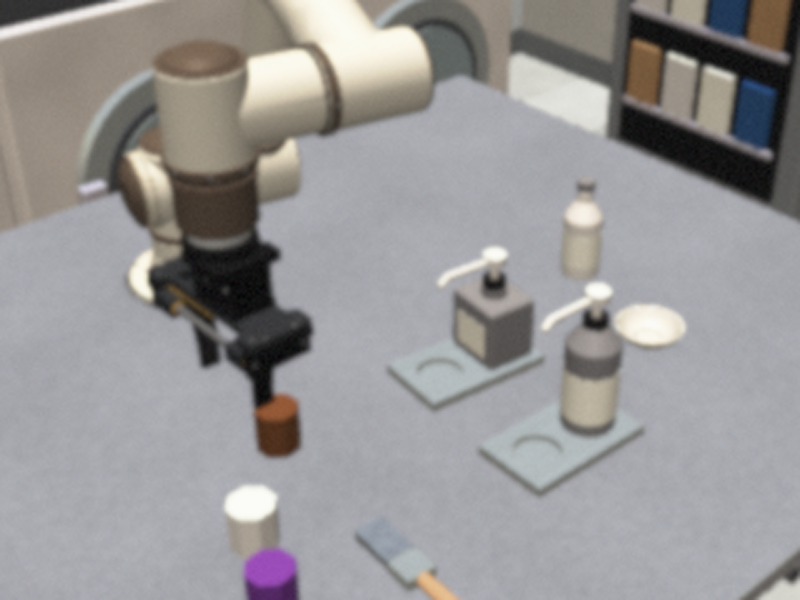

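Run:
```python
from h import *
np.set_printoptions(precision=3,suppress=True)
p=arm.sense()["tcp_pos"]
for n in("scene","top"):
    s=np.load(n+"1.npy",allow_pickle=True).item();W=pts(s)-p
    R=cv2.Rodrigues(np.array(s["rvec"],float))[0];print(n,"cam",-R.T@np.array(s["tvec"]).ravel()-p)
    m=(np.hypot(W[...,0],W[...,1])<.12)
    for z in np.arange(.108,.19,.004):
        q=W[m&(W[...,2]>=z)&(W[...,2]<z+.004)]
        if len(q)<4: continue
        h,xe,ye=np.histogram2d(q[:,0],q[:,1],bins=[np.arange(-.1,.101,.02),np.arange(-.06,.061,.02)])
        print(n,round(z,3),len(q),"x",np.percentile(q[:,0],[2,50,98]),"y",np.percentile(q[:,1],[2,50,98]), "xmaxpt",q[q[:,0].argmax()],"ymaxpt",q[q[:,1].argmax()],"ymin",q[q[:,1].argmin()])
    q=W[(W[...,2]>.06)&m]
s=np.load("scene1.npy",allow_pickle=True).item()
W0=pts(np.load("scene0.npy",allow_pickle=True).item())
# spout profile
for n in("scene","top"):
    W=pts(np.load(n+"0.npy",allow_pickle=True).item());m=(W[...,2]>.17)&(W[...,2]<.24)&(W[...,0]>.6)&(W[...,0]<.72)
    for y in np.arange(.065,.19,.01):
        q=W[m&(W[...,1]>=y)&(W[...,1]<y+.01)]
        if len(q)>3: print(n,"spout y",round(y,3),len(q),"z",np.percentile(q[:,2],[3,50,97]),"x",np.percentile(q[:,0],[3,97]))
```

```text
scene cam [ 0.921 -0.537  0.773]
scene 0.108 175 x [-0.086  0.061  0.1  ] y [-0.036 -0.012  0.036] xmaxpt [ 0.101 -0.021  0.109] ymaxpt [0.07 0.04 0.11] ymin [ 0.084 -0.037  0.108]
scene 0.112 374 x [-0.088  0.067  0.098] y [-0.035 -0.01   0.033] xmaxpt [ 0.101 -0.015  0.112] ymaxpt [0.082 0.037 0.114] ymin [ 0.089 -0.037  0.113]
scene 0.116 46 x [-0.052  0.05   0.072] y [-0.026 -0.017  0.026] xmaxpt [0.079 0.028 0.117] ymaxpt [0.079 0.028 0.117] ymin [ 0.023 -0.027  0.119]
scene 0.12 58 x [-0.011  0.047  0.056] y [-0.025 -0.02   0.023] xmaxpt [0.057 0.015 0.123] ymaxpt [0.054 0.026 0.12 ] ymin [-0.004 -0.026  0.12 ]
scene 0.124 42 x [-0.009  0.05   0.055] y [-0.025 -0.018  0.018] xmaxpt [ 0.055 -0.013  0.126] ymaxpt [0.051 0.022 0.126] ymin [ 0.018 -0.025  0.127]
scene 0.128 41 x [-0.013  0.05   0.056] y [-0.025 -0.018  0.02 ] xmaxpt [0.056 0.022 0.129] ymaxpt [0.056 0.022 0.129] ymin [ 0.02  -0.026  0.131]
scene 0.132 44 x [-0.005  0.043  0.054] y [-0.026 -0.02   0.021] xmaxpt [ 0.054 -0.003  0.132] ymaxpt [0.052 0.022 0.136] ymin [ 0.016 -0.026  0.132]
scene 0.136 57 x [-0.013  0.
[... 4806 characters left out ...]
out y 0.065 4 z [0.199 0.201 0.202] x [0.654 0.66 ]
top spout y 0.075 17 z [0.2   0.203 0.208] x [0.653 0.661]
top spout y 0.085 18 z [0.204 0.209 0.212] x [0.653 0.663]
top spout y 0.095 23 z [0.204 0.208 0.213] x [0.653 0.663]
top spout y 0.105 16 z [0.206 0.209 0.212] x [0.655 0.661]
top spout y 0.115 16 z [0.206 0.209 0.212] x [0.654 0.662]
top spout y 0.125 17 z [0.203 0.209 0.212] x [0.654 0.662]
top spout y 0.135 22 z [0.204 0.209 0.211] x [0.654 0.664]
top spout y 0.145 46 z [0.173 0.209 0.217] x [0.648 0.668]
top spout y 0.155 73 z [0.174 0.212 0.216] x [0.644 0.672]
top spout y 0.165 72 z [0.176 0.213 0.216] x [0.644 0.673]
top spout y 0.175 26 z [0.176 0.212 0.215] x [0.648 0.668]
```

```bash
cat >> h.py <<'E'
from scipy.spatial.transform import Rotation as Ro
def wray(s,st,uv):
    """pixels -> (origin, world directions) of the fisheye wrist camera"""
    K=np.array(s["camera_matrix"]);T=np.array(s["tool_from_camera"]);w,x,y,z=st["orientation"]
    d=(np.atleast_2d(uv).astype(float)-K[:2,2])/K[0,0];r=np.hypot(d[:,0],d[:,1])+1e-12
    D=np.c_[d*(np.sin(r)/r)[:,None],np.cos(r)]@T[:3,:3].T
    R=Ro.from_quat([x,y,z,w]); return st["tcp_pos"]+R.apply(T[:3,3]),R.apply(D)
def wplane(s,st,uv,z):
    o,D=wray(s,st,uv); return o+D*((z-o[2])/D[:,2])[:,None]
E
python3 - <<'E'
from h import *
np.set_printoptions(precision=4,suppress=True)
st=arm.sense();s=np.load("wrist1.npy",allow_pickle=True).item();im=s["img"]
hsv=cv2.cvtColor(im,cv2.COLOR_RGB2HSV)
m=((hsv[...,1]<50)&(hsv[...,2]>170)).astype(np.uint8)
k,l,t,c=cv2.connectedComponentsWithStats(m)
for i in range(1,k):
    if t[i,4]>150:
        print(t[i],c[i])
        cn=max(cv2.findContours((l==i).astype(np.uint8),0,1)[0],key=len)[:,0]
        for z in(.058,.06,): 
            q=wplane(s,st,cn,z);r=cv2.minAreaRect((q[:,:2]*1000).astype(np.float32));print(z,r)
cv2.imwrite("pics/w2.png",im[:,:,::-1])
E
```

```text
[ 233  150   51   48 1926] [258.1921 173.5514]
0.058 ((548.2443237304688, -273.45367431640625), (55.2463264465332, 55.33968734741211), 49.76314163208008)
0.06 ((548.2079467773438, -273.958984375), (54.9075813293457, 55.000335693359375), 49.76320266723633)
```

View pics/w2.png

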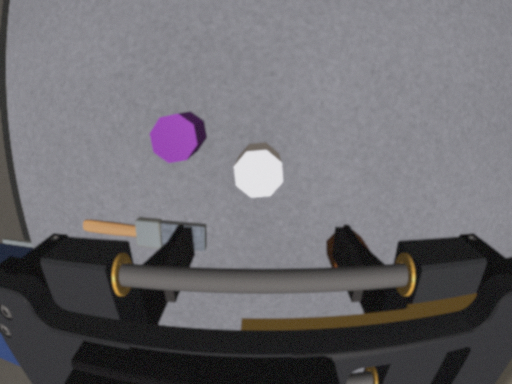

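The wrist view shows the white cup at (258,174), purple at (175,137), and the brush at (150,232). The views put the cup at about (0.546,-0.272), top at z 0.06. Descending to grasp it near its raised base, closing along x.

```bash
python3 -m creep '[{"dx":0.003,"dy":-0.001,"dz":-0.03,"turn":0.06},{"dx":0,"dy":0,"dz":-0.03,"turn":0},{"dx":0,"dy":0,"dz":-0.03,"turn":0},{"dx":0,"dy":0,"dz":-0.03,"turn":0},{"dx":0,"dy":0,"dz":-0.025,"turn":0},{"dx":0,"dy":0,"dz":-0.02,"turn":0},{"dx":0,"dy":0,"dz":-0.015,"turn":0},{"dx":0,"dy":0,"dz":-0.013,"turn":0},{"dx":0,"dy":0,"dz":0,"turn":0}]' 1
python3 -m creep '[{"dx":0,"dy":0,"dz":0,"turn":0},{"dx":0,"dy":0,"dz":0,"turn":0},{"dx":0,"dy":0,"dz":0,"turn":0},{"dx":0,"dy":0,"dz":0,"turn":0},{"dx":0,"dy":0,"dz":0,"turn":0}]' -1
```

```text
clock: 2.78
tcp_pos: [0.5457, -0.2724, 0.0287]
orientation: [0.0, 0.728, -0.686, -0.001]
wrist_force: [-0.2, 0.4, 0.3]
width: 0.999
gripper_force: 0.0
clock: 3.4
tcp_pos: [0.5467, -0.2723, 0.0299]
orientation: [-0.0, 0.728, -0.686, 0.0]
wrist_force: [-0.2, 0.4, 1.7]
width: 0.621
gripper_force: 30.0
```

```bash
python3 -m creep '[{"dx":0,"dy":0,"dz":0.03,"turn":0},{"dx":0,"dy":0,"dz":0.03,"turn":0},{"dx":0.014,"dy":0.03,"dz":0,"turn":-0.01},{"dx":0.014,"dy":0.03,"dz":0,"turn":-0.01},{"dx":0.014,"dy":0.03,"dz":0,"turn":-0.01},{"dx":0.014,"dy":0.03,"dz":0,"turn":-0.01},{"dx":0.014,"dy":0.03,"dz":0,"turn":-0.01},{"dx":0.014,"dy":0.03,"dz":0,"turn":-0.01},{"dx":0.014,"dy":0.03,"dz":0,"turn":-0.01},{"dx":0.014,"dy":0.03,"dz":0,"turn":-0.01}]'
python3 -m creep '[{"dx":0,"dy":0,"dz":-0.025,"turn":0},{"dx":0,"dy":0,"dz":-0.02,"turn":0},{"dx":0,"dy":0,"dz":-0.008,"turn":0},{"dx":0,"dy":0,"dz":0,"turn":0},{"dx":0,"dy":0,"dz":0,"turn":0}]'
python3 - <<'E'
from h import *
np.set_printoptions(precision=4,suppress=True)
st=arm.sense();print(st["tcp_pos"],st["width"],st["wrist_force"])
s=snap("scene");cv2.imwrite("pics/s3.png",cv2.resize(s["img"][130:280,180:380,::-1],(800,600),interpolation=cv2.INTER_CUBIC))
E
```

```text
clock: 4.65
tcp_pos: [0.6585, -0.0313, 0.0892]
orientation: [-0.0, -0.7, 0.714, 0.0]
wrist_force: [0.4, 0.1, -0.2]
width: 0.623
gripper_force: 30.0
clock: 5.28
tcp_pos: [0.6591, -0.0324, 0.0375]
orientation: [0.001, -0.7, 0.714, -0.001]
wrist_force: [-0.0, 0.6, -0.8]
width: 0.62
gripper_force: 30.0
[ 0.6591 -0.0324  0.0375] 0.6200488172958201 [-0.0473  0.6153 -0.7593]
```

View pics/s3.png

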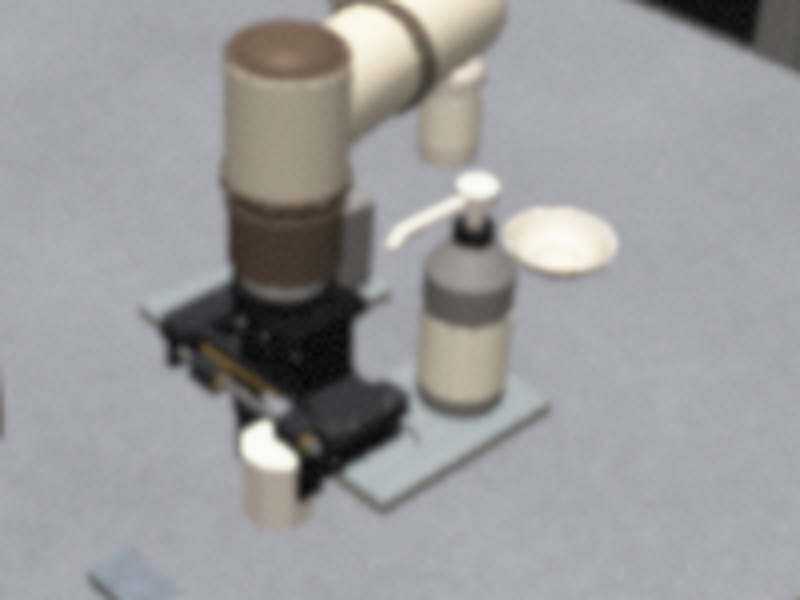

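The cup is held upside down just short of the plate's end face: cup at crop (270,475), plate corner at (385,505). Now pushing the rim against the end face to swing the mouth back.

```bash
python3 -m creep '[{"dx":0,"dy":0.012,"dz":0,"turn":0},{"dx":0,"dy":0.01,"dz":0,"turn":0},{"dx":0,"dy":0.006,"dz":0,"turn":0},{"dx":0,"dy":0.006,"dz":0.002,"turn":0},{"dx":0,"dy":0.006,"dz":0.002,"turn":0}]'
python3 -m creep '[{"dx":0,"dy":0.005,"dz":0,"turn":0},{"dx":0,"dy":0.005,"dz":0,"turn":0},{"dx":0,"dy":0.005,"dz":0,"turn":0},{"dx":0,"dy":0.005,"dz":0,"turn":0}]'
python3 - <<'E'
from h import *
np.set_printoptions(precision=4,suppress=True)
st=arm.sense();p=st["tcp_pos"];print(p,st["wrist_force"],st["ft_torque"])
s=snap("scene");W=pts(s)-p;hsv=cv2.cvtColor(s["img"],cv2.COLOR_RGB2HSV)
m=(hsv[...,1]<45)&(hsv[...,2]>150)&(abs(W[...,0])<.045)&(W[...,1]>-.08)&(W[...,1]<.05)&(W[...,2]<.065)&(W[...,2]>-.05)
q=W[m];print(len(q),np.percentile(q,[2,50,98],axis=0))
for z in np.arange(-.05,.06,.01):
    r=q[(q[:,2]>=z)&(q[:,2]<z+.01)]
    if len(r)>3: print(round(z,3),len(r),r.mean(0),"y",r[:,1].min(),r[:,1].max())
E
```

```text
clock: 5.95
tcp_pos: [0.6581, 0.0058, 0.0406]
orientation: [-0.002, -0.7, 0.714, -0.001]
wrist_force: [1.5, -8.8, -0.7]
width: 0.625
gripper_force: 30.0
clock: 6.45
tcp_pos: [0.6587, 0.0254, 0.0426]
orientation: [-0.001, -0.7, 0.714, -0.001]
wrist_force: [-0.6, -7.5, 6.2]
width: 0.616
gripper_force: 30.0
[0.6587 0.0254 0.0426] [-0.6467 -7.526   6.1516] [-2.4041  0.4206  0.0103]
872 [[-0.0397 -0.0764 -0.0446]
 [ 0.0129 -0.0329 -0.0352]
 [ 0.0429  0.0419  0.0416]]
-0.05 294 [ 0.0045 -0.0458 -0.0424] y -0.07976576169014857 -0.004213569550176956
-0.04 170 [ 0.0056 -0.0318 -0.0376] y -0.07971940875099537 0.049680602395044134
-0.03 65 [ 0.0328  0.0155 -0.027 ] y -0.003537600108163109 0.04748513349621313
-0.02 10 [ 0.0268 -0.0325 -0.0112] y -0.041455181080209506 -0.015030435683955413
-0.01 51 [ 0.0121 -0.0406 -0.0037] y -0.053283801843002965 -0.01357909668262308
0.0 61 [ 0.01   -0.0366  0.0053] y -0.0516064573938009 -0.00737078126954601
0.01 54 [ 0.0121 -0.0313  0.0147] y -0.042734503205224865 -0.011258385994090632
0.02 68 [ 0.0068 -0.0244  0.0249] y -0.03751270607051933 0.018371148571070132
0.03 71 [ 0.0055 -0.0154  0.0349] y -0.03068326811877595 0.004698369651632575
0.04 28 [ 0.0052 -0.0188  0.0425] y -0.02738040443804266 -0.011362469902749271
```

```bash
python3 -m creep '[{"dx":0,"dy":-0.025,"dz":0.004,"turn":0},{"dx":0,"dy":-0.03,"dz":0,"turn":0},{"dx":0,"dy":-0.025,"dz":0,"turn":0},{"dx":0,"dy":0,"dz":-0.007,"turn":0},{"dx":0,"dy":0,"dz":-0.005,"turn":0}]'
python3 -m creep '[{"dx":0,"dy":0.006,"dz":-0.002,"turn":0},{"dx":0,"dy":0.006,"dz":-0.002,"turn":0},{"dx":0,"dy":0.005,"dz":-0.002,"turn":0},{"dx":0,"dy":0.005,"dz":-0.002,"turn":0}]'
cat > tilt.py <<'E'
from h import *
np.set_printoptions(precision=4,suppress=True)
st=arm.sense();p=st["tcp_pos"];print(p,st["wrist_force"],st["width"])
s=snap("scene");W=pts(s)-p;hsv=cv2.cvtColor(s["img"],cv2.COLOR_RGB2HSV)
m=(hsv[...,1]<45)&(hsv[...,2]>150)&(abs(W[...,0])<.045)&(W[...,1]>-.08)&(W[...,1]<.05)&(W[...,2]<.065)&(W[...,2]+p[2]>.006)
q=W[m];print(len(q),np.percentile(q,[2,50,98],axis=0))
for z in np.arange(-.05,.06,.008):
    r=q[(q[:,2]>=z)&(q[:,2]<z+.008)]
    if len(r)>3: print(round(z+p[2],3),len(r),r.mean(0),"y",r[:,1].min(),r[:,1].max())
E
python3 tilt.py
```

```text
clock: 7.12
tcp_pos: [0.6584, -0.0524, 0.0341]
orientation: [-0.001, -0.7, 0.714, -0.0]
wrist_force: [-6.3, 1.2, 22.4]
width: 0.615
gripper_force: 30.0
clock: 7.62
tcp_pos: [0.6591, -0.0299, 0.0262]
orientation: [-0.0, -0.701, 0.713, -0.001]
wrist_force: [-1.0, -3.2, 5.4]
width: 0.619
gripper_force: 30.0
[ 0.6591 -0.0299  0.0262] [-0.9998 -3.2273  5.3824] 0.6194358355114645
342 [[-0.0232 -0.0568 -0.0197]
 [ 0.013  -0.0324  0.0282]
 [ 0.03   -0.009   0.0517]]
0.0 13 [ 0.0035 -0.044  -0.0195] y -0.07874657841402656 0.038975443173893155
0.016 4 [ 0.0281 -0.0312 -0.0053] y -0.040532818406503426 -0.024503311576275607
0.024 10 [ 0.0231 -0.0358  0.0037] y -0.04783238612590429 -0.01930887889561086
0.032 23 [ 0.0255 -0.0401  0.011 ] y -0.05279728063960297 -0.0184542060340175
0.04 58 [ 0.0131 -0.0437  0.0184] y -0.05698629338814433 -0.018263887920824378
0.048 78 [ 0.0089 -0.0373  0.0261] y -0.05893230845051861 -0.008835077552376561
0.056 67 [ 0.008  -0.029   0.0334] y -0.04541019832802115 -0.0019662599601513973
0.064 58 [ 0.0084 -0.0207  0.0416] y -0.03329998504289332 -0.00518523605910896
0.072 27 [ 0.0023 -0.017   0.0493] y -0.02894451457008426 -0.008318501259171298
```

```bash
python3 -m creep '[{"dx":0,"dy":0.006,"dz":-0.005,"turn":0},{"dx":0,"dy":0.004,"dz":-0.005,"turn":0},{"dx":0,"dy":0.003,"dz":-0.004,"turn":0},{"dx":0,"dy":0.002,"dz":-0.003,"turn":0},{"dx":0,"dy":0,"dz":0,"turn":0}]'; python3 tilt.py
```

```text
clock: 8.3
tcp_pos: [0.6597, -0.0131, 0.0094]
orientation: [0.001, -0.701, 0.713, -0.001]
wrist_force: [-1.7, 2.3, 8.3]
width: 0.616
gripper_force: 30.0
[ 0.6597 -0.0131  0.0094] [-1.733   2.2917  8.2984] 0.6155207791840341
322 [[-0.0241 -0.0544 -0.0026]
 [ 0.0104 -0.0346  0.0395]
 [ 0.0309  0.0045  0.054 ]]
-0.001 11 [-0.0007 -0.0462 -0.0027] y -0.07871680180170257 -0.025467444530732478
0.007 29 [-0.0052 -0.0287  0.002 ] y -0.048298033043412736 0.04882051795652385
0.015 30 [ 0.0006 -0.0313  0.0096] y -0.04950102258745463 0.04767572288032644
0.023 12 [-0.0016 -0.0388  0.0179] y -0.04921613651106625 -0.023060829045085683
0.031 22 [ 0.0162 -0.0395  0.0267] y -0.052202965967894185 -0.016510018745366773
0.039 46 [ 0.0216 -0.0339  0.0343] y -0.05311603610898363 -0.010660830699039388
0.047 86 [ 0.0096 -0.0346  0.0424] y -0.055340131202444076 -0.006061186002703559
0.055 80 [ 0.004  -0.0281  0.0493] y -0.05430776638773463 -0.008824738956861748
0.063 6 [-0.0015 -0.008   0.056 ] y -0.016750953677671754 0.0048089277986395375
```

```bash
python3 -m creep '[{"dx":0,"dy":0,"dz":0,"turn":0},{"dx":0,"dy":0,"dz":0,"turn":0},{"dx":0,"dy":0,"dz":-0.001,"turn":0}]' 0.5 ; python3 -m creep '[{"dx":0,"dy":-0.012,"dz":0,"turn":0},{"dx":0,"dy":-0.015,"dz":0,"turn":0},{"dx":0,"dy":-0.01,"dz":0,"turn":0},{"dx":0,"dy":0,"dz":0,"turn":0}]'; python3 tilt.py
```

```text
clock: 8.72
tcp_pos: [0.6582, -0.0151, 0.0061]
orientation: [-0.0, -0.7, 0.714, 0.0]
wrist_force: [0.0, -0.2, 0.7]
width: 0.746
gripper_force: 0.0
clock: 9.22
tcp_pos: [0.6583, -0.0537, 0.0065]
orientation: [-0.0, -0.699, 0.715, 0.0]
wrist_force: [0.1, -0.6, -0.5]
width: 0.75
gripper_force: 0.0
[ 0.6583 -0.0537  0.0065] [ 0.1116 -0.5512 -0.5055] 0.7498325740060072
75 [[-0.0247 -0.0498 -0.0005]
 [-0.0128  0.0054  0.006 ]
 [ 0.0277  0.0194  0.0512]]
0.005 37 [-0.0041 -0.0003  0.0017] y -0.06879565481544732 0.020619698524629443
0.013 24 [-0.0135  0.0035  0.0096] y -0.008297067037870968 0.01715531715442023
0.021 4 [-0.0219  0.0051  0.0149] y -0.0011889625079844549 0.010489996413167231
0.053 9 [-0.0051  0.0118  0.0489] y 0.0054036648829436235 0.017342306932218415
```

```bash
python3 -m creep '[{"dx":0,"dy":0,"dz":0.002,"turn":0},{"dx":0,"dy":0,"dz":0,"turn":0},{"dx":0,"dy":0,"dz":0,"turn":0},{"dx":0,"dy":0,"dz":0,"turn":0}]' -1 ; python3 -m creep '[{"dx":0,"dy":0,"dz":0.004,"turn":0},{"dx":0,"dy":0.01,"dz":0.004,"turn":0},{"dx":0,"dy":0.01,"dz":0,"turn":0},{"dx":0,"dy":0.006,"dz":0,"turn":0},{"dx":0,"dy":0.004,"dz":0,"turn":0}]'; python3 tilt.py
```

```text
clock: 9.78
tcp_pos: [0.6587, -0.0519, 0.0089]
orientation: [0.0, -0.7, 0.714, -0.0]
wrist_force: [-0.1, 0.9, 2.1]
width: 0.621
gripper_force: 30.0
clock: 10.4
tcp_pos: [0.6585, -0.0279, 0.0182]
orientation: [-0.004, -0.701, 0.714, -0.002]
wrist_force: [1.8, -28.1, 5.9]
width: 0.616
gripper_force: 30.0
[ 0.6585 -0.0279  0.0182] [  1.8469 -28.071    5.9206] 0.6158695561692484
133 [[-0.0261 -0.0471 -0.0118]
 [-0.0098  0.0036 -0.0012]
 [ 0.0377  0.0241  0.0431]]
0.0 11 [-0.0017 -0.0255 -0.0115] y -0.07709002870351944 0.03820116145070615
0.008 46 [ 0.001   0.0049 -0.0047] y -0.03984352933653025 0.049853320428559916
0.016 44 [-0.0102  0.0052  0.0018] y -0.010816948784514242 0.02309832642566418
0.024 21 [-0.019   0.0041  0.0093] y -0.009346532217719392 0.017519744197606397
0.056 4 [ 0.0006 -0.0058  0.0431] y -0.0104783621280088 -0.002459849979342548
```

```bash
python3 -m creep '[{"dx":0,"dy":0.002,"dz":0.005,"turn":0},{"dx":0,"dy":0.004,"dz":0.005,"turn":0},{"dx":0,"dy":0.005,"dz":0.004,"turn":0},{"dx":0,"dy":0.006,"dz":0.004,"turn":0}]'; python3 -m creep '[{"dx":0,"dy":0.006,"dz":0.003,"turn":0},{"dx":0,"dy":0.006,"dz":0.003,"turn":0},{"dx":0,"dy":0.006,"dz":0.002,"turn":0},{"dx":0,"dy":0.006,"dz":0.002,"turn":0}]'; python3 -m creep '[{"dx":0,"dy":0.005,"dz":0,"turn":0},{"dx":0,"dy":0.005,"dz":0,"turn":0},{"dx":0,"dy":0,"dz":0,"turn":0}]';python3 tilt.py
```

```text
clock: 10.95
tcp_pos: [0.6588, -0.0084, 0.0358]
orientation: [-0.001, -0.7, 0.714, -0.002]
wrist_force: [1.3, -10.5, 2.9]
width: 0.615
gripper_force: 30.0
clock: 11.45
tcp_pos: [0.6585, 0.0168, 0.0454]
orientation: [-0.001, -0.7, 0.714, -0.001]
wrist_force: [0.5, -7.6, 2.4]
width: 0.617
gripper_force: 30.0
clock: 11.82
tcp_pos: [0.6586, 0.0275, 0.0458]
orientation: [-0.001, -0.7, 0.714, -0.001]
wrist_force: [-0.3, -5.6, 4.6]
width: 0.615
gripper_force: 30.0
[0.6586 0.0275 0.0458] [-0.2813 -5.6272  4.581 ] 0.6154383065043053
232 [[-0.0396 -0.031  -0.0396]
 [ 0.0158  0.0029 -0.0136]
 [ 0.0436  0.0463  0.0364]]
0.004 25 [ 0.0178  0.0166 -0.0378] y -0.05931000002481279 0.048322428953419705
0.012 72 [ 0.024   0.0128 -0.0307] y -0.006411504897499205 0.048436921076584066
0.02 10 [ 0.0243  0.0119 -0.0235] y -0.005920927835059316 0.04718781695460299
0.028 20 [-0.0145  0.0208 -0.0136] y 0.010686163777401777 0.0321498994442434
0.036 16 [-0.0146  0.0178 -0.0068] y -0.017021943716737348 0.03507129348775634
0.044 4 [-0.0178  0.0015  0.0009] y -0.008301300165793762 0.01672125421483953
0.052 9 [-0.0052 -0.0171  0.0099] y -0.026110064865090318 -0.004743467309120439
0.06 24 [ 0.0015 -0.0229  0.0183] y -0.03034463505767869 -0.009509745030421377
0.068 33 [ 0.0023 -0.0183  0.0258] y -0.031814628245082806 0.0026461496424165683
0.076 17 [-0.013  -0.0061  0.0334] y -0.0218090083475808 0.00475598171653881
```

```bash
python3 -m creep '[{"dx":0,"dy":-0.025,"dz":0.003,"turn":0},{"dx":0,"dy":-0.03,"dz":0,"turn":0},{"dx":0,"dy":-0.025,"dz":0,"turn":0},{"dx":0,"dy":0,"dz":-0.009,"turn":0},{"dx":0,"dy":0,"dz":-0.005,"turn":0}]'; python3 -m creep '[{"dx":0,"dy":0.006,"dz":-0.001,"turn":0},{"dx":0,"dy":0.006,"dz":-0.001,"turn":0},{"dx":0,"dy":0.006,"dz":-0.002,"turn":0},{"dx":0,"dy":0.006,"dz":-0.002,"turn":0}]';python3 tilt.py
```

```text
clock: 12.5
tcp_pos: [0.6579, -0.0507, 0.0326]
orientation: [-0.0, -0.7, 0.714, 0.001]
wrist_force: [0.1, -0.4, -0.2]
width: 0.617
gripper_force: 30.0
clock: 13.0
tcp_pos: [0.66, -0.0277, 0.0305]
orientation: [0.0, -0.701, 0.713, -0.002]
wrist_force: [-1.5, -5.3, 9.7]
width: 0.618
gripper_force: 30.0
[ 0.66   -0.0277  0.0305] [-1.4656 -5.3397  9.7013] 0.6180478746742525
120 [[-0.0315 -0.0425 -0.0244]
 [-0.0078 -0.0144  0.0201]
 [ 0.0301  0.027   0.0356]]
0.004 14 [ 0.0096 -0.0203 -0.0233] y -0.07702765356449008 0.007822327219096828
0.012 14 [-0.0059  0.0185 -0.0135] y 0.009416068534822204 0.031851693841576365
0.02 13 [-0.0191  0.0143 -0.0074] y -0.000934125922492958 0.02766780788812305
0.036 5 [-0.0098 -0.0182  0.0129] y -0.025503956060953226 -0.011097745158433616
0.044 13 [ 0.0084 -0.0227  0.0176] y -0.02773554999739503 -0.0090290991657587
0.052 38 [ 0.0024 -0.0226  0.0264] y -0.03434284480961086 -0.0019317951994570447
0.06 19 [-0.0017 -0.0109  0.0325] y -0.021113054026665735 0.003192585927282693
```

```bash
python3 -m creep '[{"dx":0,"dy":0.003,"dz":-0.002,"turn":0},{"dx":0,"dy":0.001,"dz":-0.001,"turn":0},{"dx":0,"dy":0,"dz":0,"turn":0}]'; python3 -m creep '[{"dx":0,"dy":0,"dz":0,"turn":0},{"dx":0,"dy":0,"dz":0,"turn":0},{"dx":0,"dy":0,"dz":0.01,"turn":0},{"dx":0,"dy":0,"dz":0.03,"turn":0},{"dx":0,"dy":0,"dz":0.04,"turn":0},{"dx":0,"dy":0.02,"dz":0.04,"turn":0},{"dx":0,"dy":0.02,"dz":0.04,"turn":0},{"dx":0,"dy":0.014,"dz":0.04,"turn":0},{"dx":0,"dy":0,"dz":0,"turn":0},{"dx":0,"dy":0,"dz":0,"turn":0}]' 0.6
cat > look.py <<'E'
from h import *
np.set_printoptions(precision=4,suppress=True)
import sys
st=arm.sense();print(st["tcp_pos"],st["wrist_force"])
s=snap("wrist");np.save(sys.argv[1]+".npy",dict(s=s,st=st),allow_pickle=True)
t=snap("top");np.save(sys.argv[1]+"t.npy",t,allow_pickle=True)
cv2.imwrite("pics/"+sys.argv[1]+".png",s["img"][:,:,::-1])
E
python3 look.py L1
```

```text
clock: 13.42
tcp_pos: [0.6602, -0.0232, 0.0283]
orientation: [0.001, -0.701, 0.713, -0.002]
wrist_force: [-2.4, -2.2, 13.0]
width: 0.618
gripper_force: 30.0
clock: 14.68
tcp_pos: [0.6579, 0.0309, 0.2242]
orientation: [-0.0, -0.7, 0.714, 0.0]
wrist_force: [0.0, -0.1, -0.4]
width: 0.803
gripper_force: 0.0
[0.6579 0.0309 0.2242] [ 0.0099 -0.0698 -0.434 ]
```

View pics/L1.png

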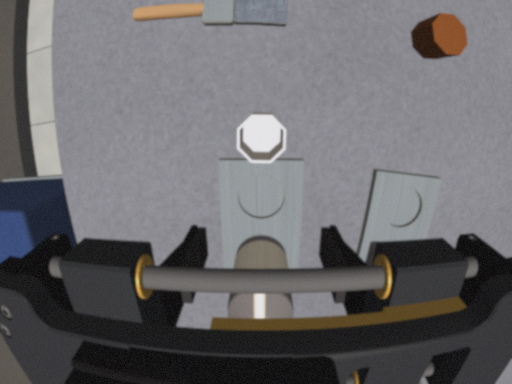

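The cup now stands mouth up (open white ring at (262,137)) just in front of the tall station's plate. The pocket arc is at (262,200) and the plate's near edge at row 158. Measuring both.

Run:
```python
from h import *
np.set_printoptions(precision=2,suppress=True)
d=np.load("L1.npy",allow_pickle=True).item();s,st=d["s"],d["st"];im=s["img"];g=cv2.cvtColor(im,cv2.COLOR_RGB2GRAY)
hsv=cv2.cvtColor(im,cv2.COLOR_RGB2HSV)
m=((hsv[...,1]<40)&(hsv[...,2]>150)).astype(np.uint8);m[:, :200]=0;m[:,320:]=0;m[:100]=0;m[168:]=0
cn=max(cv2.findContours(m,0,1)[0],key=cv2.contourArea)[:,0]
q=wplane(s,st,cn,.06)[:,:2]*1000
hull=cv2.convexHull(q.astype(np.float32))
print("cup rect",cv2.minAreaRect(hull),"circ",cv2.minEnclosingCircle(hull))
ang=np.radians(np.arange(-22.5,22.5,.5)); W=[]
hh=hull[:,0]
for a in ang:
    w=[np.ptp(hh@[np.cos(a+k*np.pi/4),np.sin(a+k*np.pi/4)]) for k in range(4)]; W.append(np.mean(w))
a=ang[np.argmin(W)];print("yaw deg",np.degrees(a),min(W))
c=[];
for k in(0,2):
    e=np.array([np.cos(a+k*np.pi/4),np.sin(a+k*np.pi/4)]);v=hh@e;c.append((v.max()+v.min())/2*e)
print("centre",sum(c))
# plate front edge and sides: gradient along columns/rows
G=cv2.GaussianBlur(g,(3,3),0).astype(float)
def lin(pts): 
    vx,vy,x,y=cv2.fitLine(pts.astype(np.float32),cv2.DIST_HUBER,0,.01,.01).ravel();return vx,vy,x,y
col=list(range(224,238))+list(range(288,300))
# front edge top z=.014: darkest row (front face shadow) then plate
pr=[]
for u in col:
    seg=np.gradient(G[150:168,u]);pr.append((u,150+np.argmax(seg)))
print("front rows",[p[1] for p in pr]);Q=wplane(s,st,np.array(pr),.014)[:,:2]*1000;print("front",lin(Q),Q[:,1].mean())
L,R_=[],[]
for v in range(166,205,2):
    r=np.abs(np.gradient(G[v,205:240]));L.append((205+r.argmax(),v));r=np.abs(np.gradient(G[v,285:320]));R_.append((285+r.argmax(),v))
for n,E in(("L",L),("R",R_)):
    Q=wplane(s,st,np.array(E),.014)[:,:2]*1000;print(n,lin(Q),[e[0] for e in E])
# pocket arc: dark line
A=[]
for u in range(240,286,2):
    seg=G[190:225,u];A.append((u,190+seg.argmin()))
print("arc",A)
for z in(.014,.006):
    Q=wplane(s,st,np.array(A),z)[:,:2]*1000
    M=np.c_[2*Q,np.ones(len(Q))];x=np.linalg.lstsq(M,(Q**2).sum(1),rcond=None)[0];print("circle",z,x[:2],np.sqrt(x[2]+x[:2]@x[:2]))
    y=Q[:,1].max();print(" ymax",y,"x mid",(Q[0,0]+Q[-1,0])/2)
# top camera
t=np.load("L1t.npy",allow_pickle=True).item();Wt=pts(t);mm=(Wt[...,2]>.05)&(Wt[...,2]<.068)&(Wt[...,0]>.6)&(Wt[...,0]<.72)&(Wt[...,1]<.03)&(Wt[...,1]>-.08)
qq=Wt[mm][:,:2]*1000;print("top cup",len(qq),cv2.minAreaRect(qq.astype(np.float32)) if len(qq)>5 else 0)
```

```text
cup rect ((659.7664794921875, -8.325801849365234), (59.34667205810547, 96.04903411865234), 88.68353271484375) circ ((660.1912231445312, 9.73717975616455), 49.36127853393555)
yaw deg -1.0 82.1530775083178
centre [659.93  -8.33]
front rows [np.int64(160), np.int64(160), np.int64(160), np.int64(160), np.int64(160), np.int64(160), np.int64(160), np.int64(160), np.int64(160), np.int64(160), np.int64(160), np.int64(160), np.int64(160), np.int64(160), np.int64(160), np.int64(160), np.int64(160), np.int64(160), np.int64(160), np.int64(160), np.int64(160), np.int64(160), np.int64(160), np.int64(160), np.int64(160), np.int64(160)]
front (np.float32(0.99976015), np.float32(-0.021901656), np.float32(661.97015), np.float32(22.472498)) 22.472497197158344
L (np.float32(0.5249277), np.float32(-0.8511468), np.float32(706.1477), np.float32(57.897575)) [np.int64(218), np.int64(218), np.int64(219), np.int64(218), np.int64(219), np.int64(219), np.int64(218), np.int64(218), np.int64(219), np.int64(219), np.int64(213), np.int64(213), np.int64(219), np.int64(219), np.int64(219), np.int64(236), np.int64(236)
[... 561 characters left out ...]
50, np.int64(215)), (252, np.int64(215)), (254, np.int64(216)), (256, np.int64(216)), (258, np.int64(217)), (260, np.int64(217)), (262, np.int64(217)), (264, np.int64(217)), (266, np.int64(217)), (268, np.int64(216)), (270, np.int64(215)), (272, np.int64(214)), (274, np.int64(213)), (276, np.int64(211)), (278, np.int64(210)), (280, np.int64(208)), (282, np.int64(204)), (284, np.int64(200))]
circle 0.014 [661.37  70.12] 30.731682171265923
 ymax 101.01544152563646 x mid 660.2112313805453
circle 0.006 [661.48  72.77] 31.393050053382844
 ymax 104.32610311084028 x mid 660.2978208565607
top cup 23 ((646.0450439453125, -27.000045776367188), (15.771885871887207, 46.20512771606445), 67.9502944946289)
```

Run:
```python
from h import *
np.set_printoptions(precision=2,suppress=True)
d=np.load("L1.npy",allow_pickle=True).item();s,st=d["s"],d["st"];im=s["img"]
g=cv2.cvtColor(im,cv2.COLOR_RGB2GRAY)
print(g[120:166:2,262],g[137,230:296:2])
m=(g>185).astype(np.uint8);m[:,:225]=0;m[:,300:]=0;m[:100]=0;m[170:]=0
k,l,t,c=cv2.connectedComponentsWithStats(m);i=1+t[1:,4].argmax();print(t[i])
cn=max(cv2.findContours((l==i).astype(np.uint8),0,1)[0],key=len)[:,0]
hh=cv2.convexHull((wplane(s,st,cn,.06)[:,:2]*1000).astype(np.float32))[:,0]
ang=np.radians(np.arange(-22.5,22.5,.5))
W=[np.mean([np.ptp(hh@[np.cos(a+k*np.pi/4),np.sin(a+k*np.pi/4)]) for k in range(4)]) for a in ang]
a=ang[np.argmin(W)];print("yaw",np.degrees(a),min(W))
e=[np.array([np.cos(a+k*np.pi/4),np.sin(a+k*np.pi/4)]) for k in range(4)]
print("widths",[np.ptp(hh@x) for x in e]);print("centre",np.mean([ (np.max(hh@x)+np.min(hh@x))/2*x for x in e],axis=0)*2)
```

```text
[228 228 228 229 228 228 230 228 228 229 229 228 228 228 229 222 153 109
 104 113 192 216 162] [142 138 140 174 220 144 146 223 229 229 228 229 229 230 228 229 228 228
 229 229 228 229 228 229 226 169 142 218 176 138 140 144 142]
[ 237  115   49   49 1520]
yaw -1.5000000000000002 53.83001957831951
widths [np.float64(53.21476021993112), np.float64(54.29285539587585), np.float64(53.682673847375945), np.float64(54.12978885009511)]
centre [659.12 -10.33]
```

```bash
python3 -m creep '[{"dx":0.004,"dy":-0.012,"dz":0,"turn":-0.158},{"dx":0.004,"dy":-0.012,"dz":0,"turn":-0.158},{"dx":0.004,"dy":-0.012,"dz":0,"turn":-0.158},{"dx":0.004,"dy":-0.012,"dz":0,"turn":-0.158},{"dx":0.003,"dy":-0.012,"dz":0,"turn":-0.16},{"dx":0,"dy":0,"dz":-0.04,"turn":0},{"dx":0,"dy":0,"dz":-0.04,"turn":0},{"dx":0,"dy":0,"dz":-0.03,"turn":0},{"dx":0,"dy":0,"dz":-0.02,"turn":0},{"dx":0,"dy":0,"dz":0,"turn":0}]' -0.4
python3 look.py L2
python3 - <<'E'
from h import *
np.set_printoptions(precision=2,suppress=True)
d=np.load("L2.npy",allow_pickle=True).item();s,st=d["s"],d["st"];g=cv2.cvtColor(s["img"],cv2.COLOR_RGB2GRAY)
w,x,y,z=st["orientation"];ya=Ro.from_quat([x,y,z,w]).apply([0,1,0]);print("tool y deg",np.degrees(np.arctan2(ya[1],ya[0])))
m=(g>185).astype(np.uint8);k,l,t,c=cv2.connectedComponentsWithStats(m)
for i in range(1,k):
    if t[i,4]>300:
        cn=max(cv2.findContours((l==i).astype(np.uint8),0,1)[0],key=len)[:,0];Q=wplane(s,st,cn,.06)[:,:2]*1000
        print(t[i],Q.min(0),Q.max(0))
E
```

```text
clock: 16.02
tcp_pos: [0.6754, -0.03, 0.0912]
orientation: [-0.003, -0.37, 0.929, 0.001]
wrist_force: [-0.5, -0.3, -0.2]
width: 0.299
gripper_force: 0.0
[ 0.6754 -0.03    0.0912] [-0.5319 -0.2636 -0.2489]
tool y deg 133.4265735130958
[ 260  189   77   69 2032] [632.62 -37.64] [687.28  17.02]
```

```bash
python3 -m creep '[{"dx":0.002,"dy":0.001,"dz":0,"turn":0},{"dx":0,"dy":0,"dz":-0.015,"turn":0},{"dx":0,"dy":0,"dz":-0.013,"turn":0},{"dx":0,"dy":0,"dz":-0.01,"turn":0},{"dx":0,"dy":0,"dz":0,"turn":0},{"dx":0,"dy":0,"dz":0,"turn":0}]'; python3 -m creep '[{"dx":0,"dy":0,"dz":0,"turn":0},{"dx":0,"dy":0,"dz":0,"turn":0},{"dx":0,"dy":0,"dz":0,"turn":0},{"dx":0,"dy":0,"dz":0,"turn":0}]' -1
```

```text
clock: 16.88
tcp_pos: [0.6797, -0.0283, 0.0567]
orientation: [0.0, -0.37, 0.929, -0.0]
wrist_force: [0.8, 0.3, 0.2]
width: 0.3
gripper_force: 0.0
clock: 17.38
tcp_pos: [0.6795, -0.0283, 0.0568]
orientation: [0.0, -0.37, 0.929, -0.0]
wrist_force: [-1.2, -0.3, 0.5]
width: 0.026
gripper_force: 29.1
```

```bash
python3 -m creep '[{"dx":0,"dy":0,"dz":0,"turn":0},{"dx":0,"dy":0,"dz":0,"turn":0},{"dx":0,"dy":0,"dz":-0.004,"turn":0},{"dx":0,"dy":0,"dz":0,"turn":0}]' -0.7; python3 -m creep '[{"dx":0,"dy":0,"dz":0,"turn":0},{"dx":0,"dy":0,"dz":0,"turn":0},{"dx":0,"dy":0,"dz":0,"turn":0}]' -1;  python3 -m creep '[{"dx":0,"dy":0,"dz":0.002,"turn":0},{"dx":0,"dy":0,"dz":0.003,"turn":0},{"dx":0,"dy":0,"dz":0.005,"turn":0},{"dx":0,"dy":0,"dz":0,"turn":0}]'
```

```text
clock: 17.88
tcp_pos: [0.679, -0.0283, 0.0519]
orientation: [-0.001, -0.37, 0.929, 0.0]
wrist_force: [0.5, 0.4, -0.3]
width: 0.146
gripper_force: 0.0
clock: 18.25
tcp_pos: [0.6795, -0.0283, 0.0526]
orientation: [0.0, -0.37, 0.929, -0.0]
wrist_force: [0.6, 0.3, -0.7]
width: 0.026
gripper_force: 29.1
clock: 18.75
tcp_pos: [0.6799, -0.0282, 0.0634]
orientation: [0.001, -0.37, 0.929, -0.0]
wrist_force: [-0.1, 0.5, -1.3]
width: 0.03
gripper_force: 29.1
```

```bash
python3 -m creep '[{"dx":0,"dy":0,"dz":0.008,"turn":0},{"dx":0,"dy":0,"dz":0,"turn":0},{"dx":0,"dy":0,"dz":0,"turn":0}]'; python3 look.py L3
python3 - <<'E'
from h import *
np.set_printoptions(precision=2,suppress=True)
d=np.load("L3.npy",allow_pickle=True).item();s,st=d["s"],d["st"];g=cv2.cvtColor(s["img"],cv2.COLOR_RGB2GRAY)
p=st["tcp_pos"]*1000;w,x,y,z=st["orientation"];Rt=Ro.from_quat([x,y,z,w])
m=(g>185).astype(np.uint8);k,l,t,c=cv2.connectedComponentsWithStats(m);i=1+t[1:,4].argmax()
cn=max(cv2.findContours((l==i).astype(np.uint8),0,1)[0],key=len)[:,0]
for zz in(.075,.078,.081):
    Q=wplane(s,st,cn,zz);T=Rt.inv().apply(Q*1000-p);print(zz,t[i],"tool x",T[:,0].min(),T[:,0].max(),"y",T[:,1].min(),T[:,1].max())
# depth of rim: along ray, range_z along optical axis
o,D=wray(s,st,cn);Tm=np.array(s["tool_from_camera"]);ax=Rt.apply(Tm[:3,2]);er=cv2.erode((l==i).astype(np.uint8),np.ones((3,3)))
vv,uu=np.nonzero(er);o,D=wray(s,st,np.c_[uu,vv]);r=s["range_z"][vv,uu];Pw=o+D*(r/(D@ax))[:,None]
print("white pts z pct",np.percentile(Pw[:,2]*1000,[1,10,50,90,97,99]))
tt=np.load("L3t.npy",allow_pickle=True).item();Wt=pts(tt)*1000;gt=tt["img"].min(2)
mm=(gt>150)&(abs(Wt[...,0]-660)<50)&(abs(Wt[...,1]+10)<45)&(Wt[...,2]<110);q=Wt[mm];print("top white",len(q),np.percentile(q,[2,50,98],axis=0))
E
```

```text
clock: 19.12
tcp_pos: [0.6794, -0.0283, 0.0706]
orientation: [0.0, -0.37, 0.929, 0.0]
wrist_force: [-0.2, 0.0, 0.3]
width: 0.034
gripper_force: 29.1
[ 0.6794 -0.0283  0.0706] [-0.2469  0.0164  0.3174]
0.075 [ 262  202   91   62 2054] tool x -11.91920921327593 27.829998917987865 y -0.9009640744742812 53.4849501363914
0.078 [ 262  202   91   62 2054] tool x -10.093165887357934 28.897219781398956 y -0.8844062216024656 52.46326709623967
0.081 [ 262  202   91   62 2054] tool x -8.267122561439864 29.964440644810058 y -0.867848368730796 51.441584056088004
white pts z pct [20.06 20.71 21.63 77.6  78.11 78.48]
top white 49 [[632.86 -32.28  15.84]
 [671.93  -9.46  21.82]
 [682.69   4.28  78.86]]
```

```bash
python3 -m creep '[{"dx":0.003,"dy":-0.01,"dz":0,"turn":0.15},{"dx":0.002,"dy":-0.01,"dz":0,"turn":0.15},{"dx":0,"dy":0.01,"dz":0,"turn":0},{"dx":0,"dy":0.015,"dz":0,"turn":0},{"dx":0,"dy":0.015,"dz":0,"turn":0},{"dx":0,"dy":0.015,"dz":0,"turn":0},{"dx":0,"dy":0.01,"dz":0,"turn":0},{"dx":0,"dy":0,"dz":0,"turn":0}]'; python3 -m creep '[{"dx":0,"dy":0.008,"dz":0,"turn":0},{"dx":0,"dy":0.008,"dz":0,"turn":0},{"dx":0,"dy":0,"dz":0,"turn":0}]'
```

```text
clock: 20.23
tcp_pos: [0.6844, 0.0179, 0.0706]
orientation: [0.0, -0.506, 0.863, -0.0]
wrist_force: [-1.3, 1.1, -0.2]
width: 0.031
gripper_force: 29.1
clock: 20.6
tcp_pos: [0.6845, 0.0332, 0.0705]
orientation: [0.0, -0.505, 0.863, 0.0]
wrist_force: [-0.3, -0.5, -1.1]
width: 0.03
gripper_force: 29.1
```

```bash
python3 -m creep '[{"dx":0,"dy":0.006,"dz":0,"turn":0},{"dx":0,"dy":0.006,"dz":0,"turn":0},{"dx":0,"dy":0,"dz":0,"turn":0}]'; python3 -m creep '[{"dx":0,"dy":0.005,"dz":0,"turn":0},{"dx":0,"dy":0.005,"dz":0,"turn":0},{"dx":0,"dy":0,"dz":0,"turn":0}]'; python3 -m creep '[{"dx":0,"dy":0.003,"dz":0,"turn":0},{"dx":0,"dy":0.003,"dz":0,"turn":0},{"dx":0,"dy":0,"dz":0,"turn":0}]'
python3 - <<'E'
from h import *
np.set_printoptions(precision=2,suppress=True)
s=snap("scene");g=s["img"].min(2);W=pts(s)*1000;np.save("sc5.npy",s,allow_pickle=True)
m=(W[...,2]>160)&(W[...,2]<225)&(W[...,1]>60)&(W[...,1]<200)&(abs(W[...,0]-668)<22)&(g>150);q=W[m];print("spout now",len(q),np.percentile(q,[2,50,98],axis=0))
m=(W[...,2]>208)&m;q=W[m];print("head",q.mean(0))
W0=pts(np.load("scene0.npy",allow_pickle=True).item())*1000;q0=W0[m];print("before",np.nanmean(q0,0))
E
```

```text
clock: 20.98
tcp_pos: [0.6844, 0.0452, 0.0705]
orientation: [0.0, -0.505, 0.863, 0.0]
wrist_force: [-0.6, -0.1, -1.0]
width: 0.029
gripper_force: 29.1
clock: 21.35
tcp_pos: [0.6845, 0.0552, 0.0706]
orientation: [0.0, -0.505, 0.863, -0.0]
wrist_force: [-1.0, -0.2, 0.3]
width: 0.031
gripper_force: 29.1
clock: 21.72
tcp_pos: [0.6844, 0.061, 0.0706]
orientation: [0.0, -0.505, 0.863, 0.0]
wrist_force: [0.2, 0.1, 0.3]
width: 0.028
gripper_force: 29.1
spout now 68 [[655.29 142.1  205.36]
 [671.28 160.48 214.56]
 [682.17 178.26 217.61]]
head [670.81 161.25 214.38]
before [670.52 161.6  214.1 ]
```

In place under the spout with no contact, and the pump head is still up. Lowering gently and watching the force.

```bash
python3 -m creep '[{"dx":0,"dy":0,"dz":-0.0015,"turn":0},{"dx":0,"dy":0,"dz":-0.0015,"turn":0},{"dx":0,"dy":0,"dz":-0.001,"turn":0},{"dx":0,"dy":0,"dz":0,"turn":0}]'; python3 -m creep '[{"dx":0,"dy":0,"dz":-0.001,"turn":0},{"dx":0,"dy":0,"dz":-0.001,"turn":0},{"dx":0,"dy":0,"dz":0,"turn":0}]'
```

```text
clock: 22.28
tcp_pos: [0.6843, 0.0607, 0.0664]
orientation: [-0.0, -0.505, 0.863, 0.0]
wrist_force: [0.1, -0.2, -1.2]
width: 0.03
gripper_force: 29.1
clock: 22.65
tcp_pos: [0.6843, 0.0607, 0.0644]
orientation: [-0.0, -0.505, 0.863, 0.0]
wrist_force: [-0.3, -0.0, -0.9]
width: 0.029
gripper_force: 29.1
```

```bash
python3 -m creep '[{"dx":0,"dy":0,"dz":-0.001,"turn":0},{"dx":0,"dy":0,"dz":-0.001,"turn":0},{"dx":0,"dy":0,"dz":-0.001,"turn":0},{"dx":0,"dy":0,"dz":-0.001,"turn":0},{"dx":0,"dy":0,"dz":0,"turn":0}]'; python3 -m creep '[{"dx":0,"dy":0,"dz":-0.0005,"turn":0},{"dx":0,"dy":0,"dz":-0.0005,"turn":0},{"dx":0,"dy":0,"dz":0,"turn":0}]'
python3 - <<'E'
from h import *
np.set_printoptions(precision=2,suppress=True)
st=arm.sense();s=snap("wrist");g=cv2.cvtColor(s["img"],cv2.COLOR_RGB2GRAY);w,x,y,z=st["orientation"];Rt=Ro.from_quat([x,y,z,w])
m=(g>170).astype(np.uint8);k,l,t,c=cv2.connectedComponentsWithStats(m);i=1+t[1:,4].argmax();print(t[i])
ax=Rt.apply(np.array(s["tool_from_camera"])[:3,2]);vv,uu=np.nonzero(cv2.erode((l==i).astype(np.uint8),np.ones((3,3))))
o,D=wray(s,st,np.c_[uu,vv]);r=s["range_z"][vv,uu];P=(o+D*(r/(D@ax))[:,None])*1000
print("z pct",np.percentile(P[:,2],[1,10,50,90,97,99]));R=P[P[:,2]>P[:,2].max()-4];A=np.c_[R[:,:2],np.ones(len(R))];print("rim tilt",np.linalg.lstsq(A,R[:,2],rcond=None)[0][:2],R.min(0),R.max(0))
E
```

```text
clock: 23.28
tcp_pos: [0.6843, 0.0607, 0.0604]
orientation: [-0.0, -0.505, 0.863, 0.0]
wrist_force: [1.1, 0.7, -0.5]
width: 0.028
gripper_force: 29.1
clock: 23.65
tcp_pos: [0.6844, 0.0607, 0.0595]
orientation: [-0.0, -0.505, 0.863, 0.0]
wrist_force: [0.0, 0.2, -1.0]
width: 0.026
gripper_force: 29.1
[ 261  201   93   64 2133]
z pct [ 8.85  9.56 10.58 66.54 67.07 67.42]
rim tilt [ 0.34 -0.01] [643.34 -12.29 221.06] [643.34 -12.29 221.06]
```

```bash
python3 -m creep '[{"dx":0,"dy":0,"dz":-0.0005,"turn":0},{"dx":0,"dy":0,"dz":0,"turn":0}]'; python3 -m creep '[{"dx":0,"dy":0,"dz":-0.0005,"turn":0},{"dx":0,"dy":0,"dz":0,"turn":0}]'
```

```text
clock: 23.95
tcp_pos: [0.6844, 0.0607, 0.059]
orientation: [-0.0, -0.505, 0.863, 0.0]
wrist_force: [0.0, 0.2, -0.2]
width: 0.03
gripper_force: 29.1
clock: 24.2
tcp_pos: [0.6845, 0.0607, 0.0586]
orientation: [0.0, -0.505, 0.863, -0.0]
wrist_force: [-1.2, -0.4, -0.2]
width: 0.032
gripper_force: 29.1
```

```bash
python3 -m creep '[{"dx":0,"dy":0,"dz":-0.0005,"turn":0},{"dx":0,"dy":0,"dz":0,"turn":0}]'; python3 -m creep '[{"dx":0,"dy":0,"dz":-0.0005,"turn":0},{"dx":0,"dy":0,"dz":0,"turn":0}]'
```

```text
clock: 24.45
tcp_pos: [0.6846, 0.0607, 0.0585]
orientation: [0.0, -0.505, 0.863, -0.0]
wrist_force: [-0.7, -0.6, 1.6]
width: 0.028
gripper_force: 29.1
clock: 24.7
tcp_pos: [0.6849, 0.0606, 0.0585]
orientation: [0.001, -0.505, 0.863, -0.0]
wrist_force: [-1.1, 0.1, 5.3]
width: 0.03
gripper_force: 29.1
```

```bash
python3 -m creep '[{"dx":0,"dy":0,"dz":0.0005,"turn":0},{"dx":0,"dy":0,"dz":0,"turn":0},{"dx":0,"dy":0,"dz":0,"turn":0}]' -0.7; python3 -m creep '[{"dx":0,"dy":0,"dz":0.003,"turn":0},{"dx":0,"dy":0,"dz":0.005,"turn":0},{"dx":0,"dy":0,"dz":0.004,"turn":0},{"dx":0,"dy":0,"dz":0,"turn":0}]'; python3 look.py L4
python3 - <<'E'
from h import *
np.set_printoptions(precision=2,suppress=True)
d=np.load("L4.npy",allow_pickle=True).item();s,st=d["s"],d["st"];g=cv2.cvtColor(s["img"],cv2.COLOR_RGB2GRAY);w,x,y,z=st["orientation"];Rt=Ro.from_quat([x,y,z,w])
m=(g>170).astype(np.uint8);k,l,t,c=cv2.connectedComponentsWithStats(m);i=1+t[1:,4].argmax();print(t[i])
ax=Rt.apply(np.array(s["tool_from_camera"])[:3,2]);vv,uu=np.nonzero(cv2.erode((l==i).astype(np.uint8),np.ones((3,3))))
o,D=wray(s,st,np.c_[uu,vv]);r=s["range_z"][vv,uu];P=(o+D*(r/(D@ax))[:,None])*1000
print("z pct",np.percentile(P[:,2],[1,10,50,90,97,99]))
E
```

```text
clock: 25.08
tcp_pos: [0.684, 0.0607, 0.0573]
orientation: [-0.001, -0.505, 0.863, 0.0]
wrist_force: [0.0, 0.1, 0.4]
width: 0.142
gripper_force: 0.0
clock: 25.58
tcp_pos: [0.6848, 0.0608, 0.0708]
orientation: [0.001, -0.505, 0.863, -0.0]
wrist_force: [0.5, -0.1, 0.7]
width: 0.148
gripper_force: 0.0
[0.6848 0.0608 0.0708] [ 0.5074 -0.1489  0.691 ]
[ 260  195   89   68 2208]
z pct [ 7.96  8.75  9.78 65.68 66.16 66.62]
```

```bash
python3 -m creep '[{"dx":0,"dy":-0.006,"dz":0,"turn":0},{"dx":0,"dy":-0.012,"dz":0,"turn":0},{"dx":0,"dy":-0.02,"dz":0,"turn":0},{"dx":0,"dy":-0.025,"dz":0,"turn":0},{"dx":0,"dy":-0.027,"dz":0,"turn":0},{"dx":0,"dy":0,"dz":0.04,"turn":0},{"dx":0,"dy":0,"dz":0.05,"turn":0},{"dx":0,"dy":0,"dz":0.05,"turn":0},{"dx":0,"dy":0,"dz":0.05,"turn":0},{"dx":0,"dy":0,"dz":0,"turn":0}]' -0.7
python3 -m creep '[{"dx":-0.004,"dy":0.03,"dz":0,"turn":0.05},{"dx":-0.004,"dy":0.03,"dz":0,"turn":0.15},{"dx":-0.004,"dy":0.03,"dz":0,"turn":0.15},{"dx":-0.004,"dy":0.03,"dz":0,"turn":0.14},{"dx":0,"dy":0,"dz":0,"turn":0}]' -1
python3 look.py L5
python3 - <<'E'
from h import *
np.set_printoptions(precision=2,suppress=True)
d=np.load("L5.npy",allow_pickle=True).item();s,st=d["s"],d["st"];g=s["img"].min(2);w,x,y,z=st["orientation"];Rt=Ro.from_quat([x,y,z,w])
ax=Rt.apply(np.array(s["tool_from_camera"])[:3,2]);vv,uu=np.nonzero(g>140)
o,D=wray(s,st,np.c_[uu,vv]);r=s["range_z"][vv,uu];P=(o+D*(r/(D@ax))[:,None])*1000
for n,a in(("head",(P[:,2]>205)&(P[:,2]<225)&(P[:,1]>140)&(P[:,1]<190)),("cup",(P[:,2]>55)&(P[:,2]<75)&(P[:,1]>30)&(P[:,1]<110)&(abs(P[:,0]-661)<40))):
    q=P[a];print(n,len(q),np.percentile(q,[1,50,99],axis=0) if len(q) else 0)
E
```

```text
clock: 26.92
tcp_pos: [0.6865, -0.0312, 0.2663]
orientation: [0.005, -0.505, 0.863, -0.003]
wrist_force: [1.0, -0.3, 0.0]
width: 0.149
gripper_force: 0.0
clock: 27.55
tcp_pos: [0.6678, 0.0913, 0.2588]
orientation: [-0.001, -0.7, 0.714, 0.001]
wrist_force: [0.4, -0.6, -0.5]
width: 0.008
gripper_force: 0.0
[0.6678 0.0913 0.2588] [ 0.396  -0.6271 -0.5237]
head 0 0
cup 429 [[635.42  44.11  56.13]
 [661.44  71.5   64.98]
 [688.85  98.76  66.91]]
```

```bash
python3 -m creep '[{"dx":-0.005,"dy":0.03,"dz":0,"turn":0},{"dx":0,"dy":0.03,"dz":0,"turn":0},{"dx":0,"dy":0.0105,"dz":0,"turn":0},{"dx":0,"dy":0,"dz":-0.02,"turn":0},{"dx":0,"dy":0,"dz":-0.015,"turn":0},{"dx":0,"dy":0,"dz":-0.005,"turn":0},{"dx":0,"dy":0,"dz":0,"turn":0}]'; python3 -m creep '[{"dx":0,"dy":0,"dz":-0.004,"turn":0},{"dx":0,"dy":0,"dz":-0.004,"turn":0},{"dx":0,"dy":0,"dz":-0.003,"turn":0},{"dx":0,"dy":0,"dz":0,"turn":0}]'
```

```text
clock: 28.52
tcp_pos: [0.6635, 0.1605, 0.2199]
orientation: [-0.0, -0.699, 0.715, -0.0]
wrist_force: [-0.5, 0.3, 0.0]
width: 0.007
gripper_force: 0.0
clock: 29.02
tcp_pos: [0.6638, 0.1612, 0.2101]
orientation: [0.001, -0.699, 0.715, -0.001]
wrist_force: [-1.5, -0.2, 4.7]
width: 0.008
gripper_force: 2.4
```

```bash
python3 -m creep '[{"dx":0,"dy":0,"dz":-0.003,"turn":0},{"dx":0,"dy":0,"dz":-0.003,"turn":0},{"dx":0,"dy":0,"dz":-0.003,"turn":0},{"dx":0,"dy":0,"dz":0,"turn":0}]'; python3 -m creep '[{"dx":0,"dy":0,"dz":-0.001,"turn":0},{"dx":0,"dy":0,"dz":-0.001,"turn":0},{"dx":0,"dy":0,"dz":0,"turn":0}]';  python3 -m creep '[{"dx":0,"dy":0,"dz":-0.001,"turn":0},{"dx":0,"dy":0,"dz":0,"turn":0}]'
```

```text
clock: 29.52
tcp_pos: [0.6638, 0.1612, 0.2025]
orientation: [0.001, -0.7, 0.715, -0.001]
wrist_force: [-2.7, -0.1, 8.7]
width: 0.005
gripper_force: 4.7
clock: 29.9
tcp_pos: [0.6639, 0.1612, 0.201]
orientation: [0.001, -0.7, 0.715, -0.001]
wrist_force: [-2.9, 0.2, 10.2]
width: 0.006
gripper_force: 5.1
clock: 30.15
tcp_pos: [0.6639, 0.1612, 0.2005]
orientation: [0.001, -0.7, 0.715, -0.001]
wrist_force: [-3.4, -0.9, 11.2]
width: 0.0
gripper_force: 5.6
```

```bash
python3 -m creep '[{"dx":0,"dy":0,"dz":-0.001,"turn":0},{"dx":0,"dy":0,"dz":0,"turn":0}]'; python3 -m creep '[{"dx":0,"dy":0,"dz":-0.001,"turn":0},{"dx":0,"dy":0,"dz":0,"turn":0}]'
```

```text
clock: 30.4
tcp_pos: [0.6639, 0.1612, 0.2004]
orientation: [0.002, -0.7, 0.714, -0.001]
wrist_force: [-5.1, -0.0, 12.9]
width: 0.003
gripper_force: 6.9
clock: 30.65
tcp_pos: [0.6639, 0.1612, 0.2004]
orientation: [0.002, -0.7, 0.714, -0.002]
wrist_force: [-5.9, -0.7, 15.5]
width: 0.006
gripper_force: 8.3
```

The head has stalled at z 0.2004 while the force climbs past the spring's 11 N, so it is on its stop. Two more small presses to be sure, then I release, retreat and check.

```bash
python3 -m creep '[{"dx":0,"dy":0,"dz":-0.001,"turn":0},{"dx":0,"dy":0,"dz":-0.001,"turn":0},{"dx":0,"dy":0,"dz":0,"turn":0},{"dx":0,"dy":0,"dz":0,"turn":0}]'; python3 -m creep '[{"dx":0,"dy":0,"dz":0.006,"turn":0},{"dx":0,"dy":0,"dz":0.006,"turn":0},{"dx":0,"dy":0,"dz":0.01,"turn":0},{"dx":0,"dy":0,"dz":0.03,"turn":0},{"dx":0,"dy":0,"dz":0.04,"turn":0},{"dx":0,"dy":-0.04,"dz":0,"turn":0},{"dx":0,"dy":-0.05,"dz":0,"turn":0},{"dx":0,"dy":-0.06,"dz":0,"turn":0},{"dx":0,"dy":-0.06,"dz":0,"turn":0},{"dx":0,"dy":-0.05,"dz":0,"turn":0}]'; python3 -m creep '[{"dx":-0.03,"dy":-0.04,"dz":0,"turn":0},{"dx":-0.03,"dy":-0.05,"dz":0,"turn":0},{"dx":-0.03,"dy":-0.05,"dz":0,"turn":0},{"dx":0,"dy":0,"dz":0,"turn":0},{"dx":0,"dy":0,"dz":0,"turn":0}]'
python3 - <<'E'
from h import *
np.set_printoptions(precision=1,suppress=True)
t=snap("top");W=pts(t)*1000;g=t["img"].min(2)
a=(abs(W[...,0]-658)<45)&(abs(W[...,1]-72)<45)&(W[...,2]<80)&(g>150);print("cup",np.percentile(W[a],[2,50,98],axis=0))
W0=pts(np.load("top0.npy",allow_pickle=True).item())*1000
for n,b in(("tall",(659,162)),("squat",(459,185))):
    for w in(W0,W): 
        m=(np.hypot(w[...,0]-b[0],w[...,1]-b[1])<20)&(w[...,2]>150);print(n,m.sum(),np.percentile(w[m][:,2],[50,95]))
cv2.imwrite("pics/end.png",cv2.resize(t["img"][110:300,160:430,::-1],(800,563),interpolation=cv2.INTER_CUBIC))
E
```

```text
clock: 31.15
tcp_pos: [0.664, 0.1612, 0.2003]
orientation: [0.002, -0.7, 0.714, -0.002]
wrist_force: [-8.4, 0.5, 22.3]
width: 0.006
gripper_force: 10.9
clock: 32.4
tcp_pos: [0.6628, -0.1007, 0.2839]
orientation: [-0.0, -0.699, 0.715, 0.001]
wrist_force: [0.7, 1.3, -0.0]
width: 0.001
gripper_force: 0.0
clock: 33.02
tcp_pos: [0.5733, -0.2387, 0.2844]
orientation: [-0.0, -0.699, 0.715, 0.001]
wrist_force: [0.3, 0.7, 1.4]
width: 0.006
gripper_force: 0.0
cup [[631.8  51.4   4.2]
 [663.2  73.2  10. ]
 [680.1  95.9  67.8]]
tall 291 [208.7 215.4]
tall 292 [208.5 215.4]
squat 159 [168.5 171.9]
squat 159 [168.3 171.2]
```

View pics/end.png

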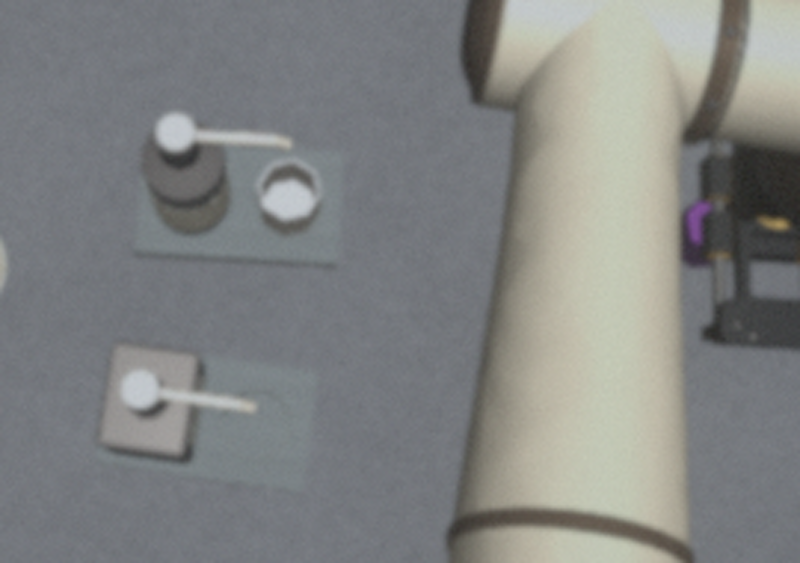

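The cup stands mouth up in the tall bottle's pocket at (290,195). The pump head at (175,133) is back up, the squat pump is unchanged, and the arm is clear. Handing in.

```bash
python3 -c "
from station import workorder; print(workorder.sign_off())"
```

```text
the job is handed in; nothing more can be done
None
```

The white cup stands mouth up in the tall bottle's pocket, its pump was pressed to the stop and sprang back, the squat pump is unchanged, and the job was handed in at about 33 s of the 72 s allowed.

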